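# Tip a lemon into the food-waste caddy with its lid lever

## Task

Press down the orange lever of the food-waste caddy with the fingertips so that its green lid swings open and the spoilt lemon waiting in the chute rolls into the bin by itself, then ease the lever back up so that the lid comes down gently and shuts without slamming, and move away. Work the lever only: do not touch the lemon or the lid, and do not shift the jars and the mill standing round the caddy.

Things in the scene. Friction and masses are not known exactly. Their poses are not given: they have to be found in the camera images.
- caddy: fixed food-waste caddy: white bin with clear sides, 150 (x) x 124 (y) x 180 mm high, floor 10 mm thick. Origin: centre of its underside, z up; -x points to the lever side (to the robot or its left), +x to a steel chute 112 mm wide that slopes down into the bin over its 106 mm high back wall (chute ends at about x = 175 mm, 225 mm high)
- rocker (a joint): angle (rad) of orange lever and green lid, one piece: 0 = lid shut, 0.70 = end stop, fully open. Turns about the caddy's y direction through hinge; as it grows the lever goes down, the lid's far edge up. Weight and a spring shut it: 3 to 7 N at the pad hold it; let go, it slams at once. The lemon is freed from about 0.4 rad on and rolls in within about a second
- hinge (a point): orange lever: flat plate 42 mm wide (y), 6 mm thick, running 110 mm from the hinge to -x; it slopes up 0.35 rad to its free end when shut, down 0.35 rad when fully pressed. This point: middle of the hinge, at x = -78, y = 0, z = 190 mm in the caddy frame. Axes as the caddy's when shut; turns with the rocker
- lever_pad (a point): point to press: middle of the ribbed end on the lever's upper face, 86 mm along the plate from the hinge, 3 mm above its midplane, 24 mm from its free end. Moves with the lever, from about 222 mm above the worktop (shut) down to about 163 mm (fully pressed). Axes as hinge
- lid_edge (a point): middle of the far upper edge of the green lid, a plate 158 (from the hinge) x 116 x 5 mm, level on top of the bin when shut, with an apron 65 mm deep hanging from this edge that holds back the lemon. Rises about 100 mm when fully open. Axes as hinge. Not to be touched
- lemon: yellow lemon, 83 x 58 x 58 mm, 0.13 kg, lying crosswise in the chute against the lid's apron. Not to be touched. Origin 29 mm off its centre, on its skin
- lemon_center (a point): centre of the lemon. In the chute it is about 175 mm above the caddy's underside, on the bin's floor about 40 mm
- spice_jar: bystander: spice jar with dark lid, 44 mm across, 105 mm high; origin at the centre of its underside
- salt_mill: bystander: small clear mill with grey cap, 44 mm across, 90 mm high; origin at the centre of its underside
- food_jar: bystander: jar with yellow lid, 64 mm across, 100 mm high; origin at the centre of its underside

How it is judged (in metres and radians):
On the way, in this order (a step that is already met when the one before it is completed fails the run):
1. the lever is pressed with the fingers and the lid begins to open (value of joint rocker above 0.2 rad and contact force between the fingers and rocker_c0 above 0.5 N), for 0.02 s.
2. the lemon has rolled into the bin while the lid is up (z of lemon_center in the frame of caddy between 0 and 0.085 m and horizontal distance between lemon_center and caddy below 0.08 m and value of joint rocker above 0.2 rad), for 0.1 s.
At the end, for the whole second after the job is handed in: the lid is shut (rocker angle under 0.03 rad) and the lemon lies at rest inside the bin (its centre under 85 mm above the caddy's underside and within 80 mm of its middle) (z of lemon_center in the frame of caddy between 0 and 0.085 m and horizontal distance between lemon_center and caddy below 0.08 m and value of joint rocker below 0.03 rad and linear speed of lemon below 0.05 m/s); the robot touches nothing.
It fails at once if the lid falls or slams: the rocker closes faster than 1.5 rad/s (0.13 m/s at the lever pad) below 0.35 rad (value of joint rocker below 0.35 rad and velocity of joint rocker below -1.5 rad/s).
It fails at once if the robot touches the lemon (contact force between any of the fingers, the arm and lemon above 0.3 N).
It fails at once if the robot touches the lid with more than 1 N (contact force between any of the fingers, the arm and rocker_c1 above 1 N or contact force between any of the fingers, the arm and rocker_c2 above 1 N).
It fails at once if a jar or the mill is moved by more than 20 mm or tipped (distance of any of spice_jar, salt_mill, food_jar from where it was at the start of the episode above 0.02 m or angle between any of spice_jar, salt_mill, food_jar's own z axis and vertical above 0.3 rad).
It also fails if it takes over 38 s, if anything falls off the work surface, if the arm or the gripper's body presses on something with over 40 N, if the wrist force passes 120 N, or if a joint passes its speed limit or range.

## Robot

A 6-joint arm with a two-finger parallel gripper is mounted at the origin on a cart in front of the work surface, level with it; the furniture and walls round the work are solid. World frame = base frame: x ahead of the robot, y to its left, z up, the work surface at z = 0. Lengths are in mm, angles in rad, forces in N, time in s.
With the tool pointing down it reaches from about 350 to 875 mm from the base axis. Payload 4.2 kg.
Tool frame: the origin (TCP) lies at the very end of the fingers, on their centre line; the grasp point (between the pads) lies 19 mm behind it; z points along the fingers, y is the line along which they close (so a half turn about z gives the same grasp; the last joint's range is limited). The gripper opens to 85 mm and grips with 20 to 120 N. Pads are 22 mm wide; open, the fingers measure 114 mm over their backs; the gripper's body (76 mm by 85 mm) begins 54 mm behind the grasp point. The pads swing forward as they close: fully open they stand 13 mm farther back than shut.
Start: joints at [1.45, 0.385, 0.008, 0, -1.194, -0.259], TCP at [231.676, 580.453, 231.312] pointing down, gripper open.
Joint ranges: [-3.14, 3.14], [-1.21, 2.06], [-1.07, 1.41], [-3.16, 2.05], [-2.99, -0.16], [-3.1, 3.1]. Speed limits (rad/s): [2.79, 2.79, 3.14, 3.14, 3.14, 3.14].

## Interface

Orientations are given as a unit quaternion [x, y, z, w].
In Python, from bench import arm gives the robot as it stands. The module is installed in compiled form; this text tells all that it offers.
- The arm moves only by the tool drive_tool, never from a script. Its argument "targets" is a list of rows, each a list of 5 numbers: the closure, from -1 (fully open) to 1 (shut), then the shift along the tool's x, y, z in mm, then the turn about the tool's z in degrees. In form: [[grip, tx, ty, tz, roll], ...]. A call has 1 to 12 rows; each row is the pose to reach, as a shift and turn from the pose commanded when the call began, along the tool's axes at that moment; what a row does not reach only later rows make up. A row lasts 1/10 s, in which the tool goes at most 50 mm and 8.59 degrees, less where a joint would pass 70% of its speed; a pose out of reach is approached as far as the arm can. A call with a gripper value outside its range is refused whole. The fingers move at their own pace and stop on an object; the grip force is fixed at half the most. Time passes only in rows, so rows that repeat a pose let the fingers close. It gives the time, the measured TCP pose, the force, the opening and the grip force at its end, in the units of the state.
- arm.read_state(): the state, without advancing time (a new reading comes with each control period).
- arm.get_image(name): name is "side" or "top"; returns the picture (420x560x3 uint8, blue, green, red); there is no depth.
- arm.camera_params(name): a dict with "fov_y" (degrees; the focal length in pixels is half the picture's height over the tangent of half this angle, whatever the lens; pixels are square), "cx", "cy" (the principal point, pixels), "rvec" (rotation vector, rad) and "tvec" (3), from world to camera coordinates, as OpenCV has them. Camera axes: x right, y down, z forward; pixel columns grow to the right and rows downward; lengths in mm; the calibration is good to about 2 mm. A picture is of the moment at which its call begins. camera_params takes no time and is no camera call.
- arm.job_done(): hands the job in; it is judged then, once.
The state is a dict: "clock": time; "joints": joint angles; "joint_vel": joint speeds; "joint_efforts": joint torques, N m; "position": TCP position; "ee_rot": TCP orientation; "contact_force": force on the tool from outside, world axes, zero at the start; "wrist_torque": the same for the moment, N m; "gripper_width": finger opening in mm; "grasp_force": force on a finger pad.
Only numpy, scipy, OpenCV 4.12 (cv2) and the standard library are available. Lean on these libraries where they do the work, as an engineer would, in place of code of your own. Each camera call takes 0.05 s, during which the arm holds its last target. There are 200 camera calls.

## Working session

There is one attempt and no reset: what is moved stays moved. The work goes in short steps, Python scripts to look and compute and a tool call to move; the robot and the scene stay as the last step left them, time stands still between calls to the robot, and variables do not carry over. Pictures are saved under pics/ and viewed, at most 10 in all, crops included, and the job is handed in when it is done.

Besides the shell and the picture viewer there is one more tool, called after "Emit:" as name([rows], argument=value, ...), one row to a line, values as JSON. drive_tool: Moves the arm, as the interface text tells. Its arguments: {"type":"object","properties":{"targets":{"type":"array","items":{"type":"array","items":{"type":"number"}}}},"required":["targets"]}

```bash
mkdir -p pics
python3 - <<'E'
from bench import arm
import cv2
for n in("side","top"):
    cv2.imwrite(f"pics/{n}0.png",arm.get_image(n)); print(n,arm.camera_params(n))
print(arm.read_state())
E
```

```text
side {'fov_y': 55.39975910503634, 'cx': 278.9551745248808, 'cy': 205.98514263258596, 'rvec': array([ 2.46004347, -0.40568367,  0.15821449]), 'tvec': array([-472.93654447,  461.26379998,  666.40741524])}
top {'fov_y': 44.91965811905071, 'cx': 283.3475681051954, 'cy': 202.74985928268245, 'rvec': array([ 2.20378703, -2.15271478,  0.09108423]), 'tvec': array([ 257.43364026,  615.34694278, 1191.33096891])}
{'clock': 0.1, 'joints': array([ 1.44958728e+00,  3.85461763e-01,  6.78397096e-03, -4.01348814e-04,
       -1.19397625e+00, -2.58612839e-01]), 'joint_vel': array([-0.00195759, -0.00186775,  0.00354204,  0.0022665 ,  0.00100886,
        0.00122703]), 'joint_efforts': array([-1.15541065e-03, -3.93318880e+01,  1.88931924e+01,  4.19804737e+00,
       -2.57233754e-03,  7.56970508e-06]), 'position': array([231.51644609, 579.99772961, 230.35516225]), 'ee_rot': array([ 9.82006635e-01, -1.88844040e-01, -1.22322358e-04,  9.39468647e-04]), 'contact_force': array([0.44372027, 0.33339408, 0.82261094]), 'wrist_torque': array([0.00424679, 0.02105743, 0.00857754]), 'grasp_force': 0.0, 'gripper_width': 85.37632452419427}
```

View pics/side0.png

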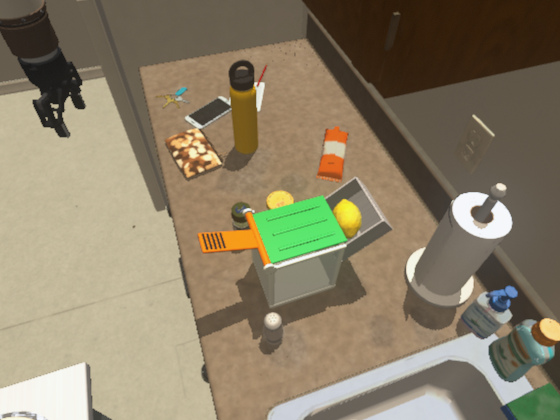

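View pics/top0.png

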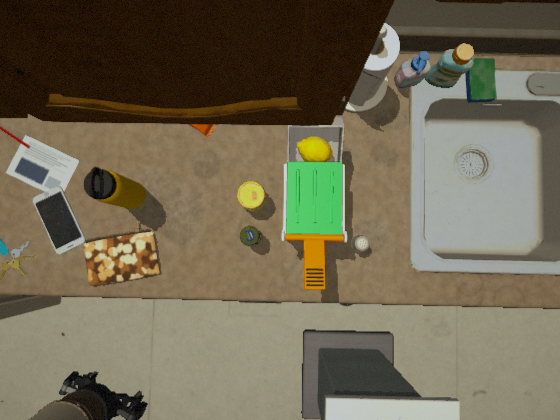

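The caddy's lever points towards the robot. In the top view the pad is near (315,278), the lever tip near (315,290), and the lid spans (289,163) to (344,235). The jars stand at (250,195) and (250,236), and the mill at (362,243). The gripper is at the lower left, off the counter.

```bash
cat > h.py <<'E'
import numpy as np,cv2
from bench import arm
def cam(n):
    p=arm.camera_params(n); f=210/np.tan(np.radians(p['fov_y'])/2)
    return np.array([[f,0,p['cx']],[0,f,p['cy']],[0,0,1]]),cv2.Rodrigues(p['rvec'])[0],p['tvec'],p['rvec']
def unproj(n,uv,z):
    K,R,t,_=cam(n); d=R.T@np.linalg.inv(K)@np.array([*uv,1.]); c=-R.T@t
    return c+d*(z-c[2])/d[2]
def proj(n,P):
    K,R,t,r=cam(n); return cv2.projectPoints(np.float64(P).reshape(-1,1,3),r,t,K,None)[0].reshape(-1,2)
E
python3 - <<'E'
from h import *
from scipy.optimize import least_squares
from scipy.spatial.transform import Rotation as Ro
obs={}
for n in("top","side"):
    im=cv2.imread(f"pics/{n}0.png"); h=cv2.cvtColor(im,cv2.COLOR_BGR2HSV)
    g=cv2.inRange(h,(50,150,80),(70,255,255)); o=cv2.inRange(h,(8,190,120),(18,255,255))
    for nm,m in(("green",g),("orange",o)):
        m[:, :190]=0; m[:150]=0; m[320:]=0; m[:,380:]=0
        c=max(cv2.findContours(m,0,1)[0],key=cv2.contourArea); r=cv2.minAreaRect(c)
        print(n,nm,cv2.contourArea(c),cv2.approxPolyDP(c,3,True)[:,0].tolist())
for nm,uv,z in[("pad",(315,278),222),("tip",(315,290),230),("hinge",(315,238),200),("spice",(250,236),105),("mill",(362,243),90),("food",(251,195),100),("lidL",(290,163),193),("lidR",(343,163),193)]:
    print(nm,unproj("top",uv,z).round())
for nm,uv,z in[("pad",(213,242),222),("tip",(200,242),230),("mill",(273,320),90)]: print("side",nm,unproj("side",uv,z).round())
E
```

```text
top green 2801.5 [[339, 162], [306, 164], [307, 173], [302, 178], [295, 168], [297, 214], [292, 220], [295, 218], [298, 223], [299, 215], [307, 216], [306, 232], [309, 229], [340, 233]]
top orange 26.0 [[285, 238], [304, 240]]
side green 3343.5 [[322, 196], [253, 215], [265, 242], [276, 244], [279, 251], [282, 247], [297, 254], [272, 262], [346, 240]]
side orange 1118.0 [[269, 262], [250, 213], [246, 214], [248, 230], [217, 232], [220, 249], [214, 232], [216, 249], [210, 233], [203, 233], [207, 250], [201, 233], [198, 234], [203, 252], [257, 247], [264, 264], [262, 247]]
pad [444. 205. 222.]
tip [422. 205. 230.]
hinge [524. 205. 200.]
spice [526. 344. 105.]
mill [517.  92.  90.]
food [619. 345. 100.]
lidL [678. 260. 193.]
lidR [681. 150. 193.]
side pad [444. 202. 222.]
side tip [423. 204. 230.]
side mill [516.  84.  90.]
```

Emit:
drive_tool([
  [1, 0, 0, -30, 0],
  [1, 15, 12, -60, -2],
  [1, 50, 40, -60, -5],
  [1, 85, 69, -60, -8],
  [1, 122, 98, -60, -11],
  [1, 160, 129, -60, -14],
  [1, 200, 161, -60, -17],
  [1, 240, 193, -60, -20],
  [1, 280, 225, -60, -21.8],
  [1, 315, 253, -60, -21.8],
  [1, 337, 271, -60, -21.8],
  [1, 337, 271, -60, -21.8],
])

```text
clock: 1.3
position: [445.0, 200.9, 290.9]
ee_rot: [1.0, -0.002, -0.0, 0.0]
contact_force: [-0.5, 0.9, -0.5]
gripper_width: 0.2
grasp_force: 0.0
```

Run:
```python
from h import *
for n in("side","top"):
    cv2.imwrite(f"pics/{n}1.png",arm.get_image(n))
s=arm.read_state()
for k in("clock","position","ee_rot","contact_force","gripper_width"): print(k,s[k])
P=[s["position"],[444,204,222]]
print(proj("side",P),proj("top",P))
a=cv2.imread("pics/side1.png")[100:320,130:400];b=cv2.imread("pics/top1.png")[130:350,200:470]
cv2.imwrite("pics/c1.png",cv2.resize(np.hstack([a,b]),None,fx=1.48,fy=1.48))
```

```text
clock 1.4
position [444.19846938 203.20878264 290.9688221 ]
ee_rot [ 9.99999794e-01 -5.33135502e-04 -3.45569122e-04  8.79582436e-05]
contact_force [ 0.24364     0.49832711 -0.01842463]
gripper_width -0.17388101221993219
[[207.6991067  218.4389104 ]
 [212.46655368 241.14814523]] [[318.45129892 280.50272296]
 [315.63279123 278.20408009]]
```

View pics/c1.png

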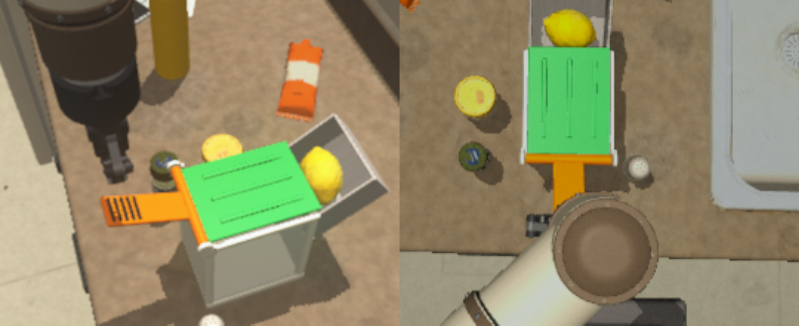

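The fingertip sits over the pad: in the side view it is at about (210,220) against a predicted (208,218). The scene is undisturbed, so I'll press now.

Emit:
drive_tool([
  [1, 0, 1, 25, 0],
  [1, 0, 1, 50, 0],
  [1, 0, 1, 60, 0],
  [1, 0, 1, 66, 0],
  [1, 0, 1, 72, 0],
  [1, 0, 1, 80, 0],
  [1, 0, 1, 88, 0],
  [1, 0, 1, 96, 0],
  [1, 0, 1, 104, 0],
  [1, 0, 1, 112, 0],
  [1, 0, 1, 119, 0],
  [1, 0, 1, 123, 0],
])

```text
clock: 2.6
position: [446.5, 204.1, 171.1]
ee_rot: [1.0, 0.002, 0.003, -0.001]
contact_force: [0.9, -2.7, 9.2]
gripper_width: -0.1
grasp_force: 4.0
```

Emit:
drive_tool([
  [1, 0, 0, 0, 0],
  [1, 0, 0, 0, 0],
  [1, 0, 0, 0, 0],
  [1, 0, 0, 0, 0],
  [1, 0, 0, 0, 0],
  [1, 0, 0, 0, 0],
  [1, 0, 0, 0, 0],
  [1, 0, 0, 0, 0],
  [1, 0, 0, 0, 0],
  [1, 0, 0, 0, 0],
  [1, 0, 0, 0, 0],
  [1, 0, 0, 0, 0],
])

```text
clock: 3.8
position: [446.4, 204.1, 171.5]
ee_rot: [1.0, 0.001, 0.003, -0.001]
contact_force: [0.1, -2.3, 8.2]
gripper_width: 0.1
grasp_force: 3.9
```

Run:
```python
from h import *
for n in("side","top"):
    cv2.imwrite(f"pics/{n}2.png",arm.get_image(n))
s=arm.read_state()
for k in("clock","position","contact_force"): print(k,s[k])
a=cv2.imread("pics/side2.png")[100:320,130:400];b=cv2.imread("pics/top2.png")[100:320,200:470]
cv2.imwrite("pics/c2.png",cv2.resize(np.hstack([a,b]),None,fx=1.48,fy=1.48))
```

```text
clock 3.9
position [446.34412992 204.08062509 171.51001119]
contact_force [-0.06657217 -2.03984061  7.54891259]
```

View pics/c2.png

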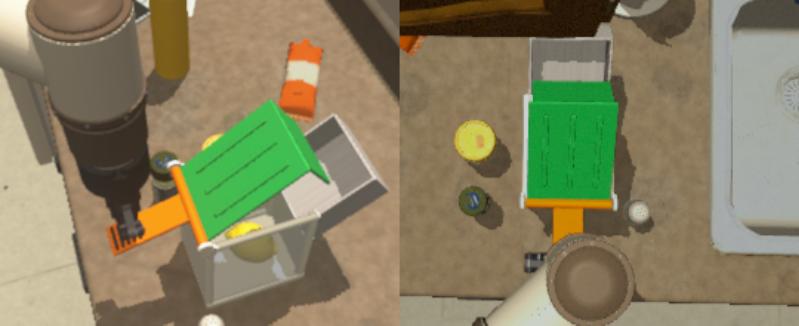

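The lid is open and the lemon is visible in the bin through its clear side, with the chute empty. Next I'll ease the lever up slowly.

Emit:
drive_tool([
  [1, 0, 0, -1, 0],
  [1, 0, 0, -3, 0],
  [1, 0, 0, -6, 0],
  [1, 0, 0, -9, 0],
  [1, 0, 0, -12, 0],
  [1, 0, 0, -15, 0],
  [1, 0, 0, -18, 0],
  [1, 0, 0, -21, 0],
  [1, 0, 0, -24, 0],
  [1, 0, 0, -27, 0],
  [1, 0, 0, -29, 0],
  [1, 0, 0, -30, 0],
])

```text
clock: 5.1
position: [444.9, 203.9, 200.8]
ee_rot: [1.0, 0.001, 0.001, -0.001]
contact_force: [-1.5, -0.1, 5.2]
gripper_width: 0.3
grasp_force: 2.9
```

Emit:
drive_tool([
  [1, 0, 0, -2, 0],
  [1, 0, 0, -4, 0],
  [1, 0, 0, -6, 0],
  [1, 0, 0, -8, 0],
  [1, 0, 0, -10, 0],
  [1, 0, 0, -12, 0],
  [1, 0, 0, -14, 0],
  [1, 0, 0, -16, 0],
  [1, 0, 0, -18, 0],
  [1, 0, 0, -19, 0],
  [1, 0, 0, -20, 0],
  [1, 0, 0, -20, 0],
])

```text
clock: 6.3
position: [444.3, 203.1, 218.4]
ee_rot: [1.0, 0.0, 0.0, -0.0]
contact_force: [5.3, 2.8, 3.3]
gripper_width: 0.2
grasp_force: 2.4
```

Emit:
drive_tool([
  [1, 0, 0, -1, 0],
  [1, 0, 0, -2, 0],
  [1, 0, 0, -3, 0],
  [1, 0, 0, -4, 0],
  [1, 0, 0, -5, 0],
  [1, 0, 0, -6, 0],
  [1, 0, 0, -7, 0],
  [1, 0, 0, -8, 0],
  [1, 0, 0, -9, 0],
  [1, 0, 0, -10, 0],
  [1, 0, 0, -11, 0],
  [1, 0, 0, -12, 0],
])

```text
clock: 7.5
position: [443.2, 202.4, 229.6]
ee_rot: [1.0, 0.0, -0.001, 0.001]
contact_force: [0.0, 0.4, -0.8]
gripper_width: 0.1
grasp_force: 0.0
```

Emit:
drive_tool([
  [1, 0, 0, -15, 0],
  [1, 0, 0, -30, 0],
  [1, 0, 0, -50, 0],
  [1, 0, 0, -70, 0],
  [1, -30, 0, -80, 0],
  [1, -30, 0, -80, 0],
  [1, -30, 0, -80, 0],
])

```text
clock: 8.2
position: [413.7, 202.7, 310.4]
ee_rot: [1.0, 0.001, -0.0, -0.0]
contact_force: [-0.1, -0.2, 0.3]
gripper_width: 0.1
grasp_force: 0.0
```

Run:
```python
from h import *
for n in("side","top"):
    cv2.imwrite(f"pics/{n}3.png",arm.get_image(n))
s=arm.read_state()
for k in("clock","position","contact_force"): print(k,s[k])
a=cv2.imread("pics/side3.png")[100:320,130:400];b=cv2.imread("pics/top3.png")[100:320,200:470]
cv2.imwrite("pics/c3.png",cv2.resize(np.hstack([a,b]),None,fx=1.48,fy=1.48))
```

```text
clock 8.3
position [414.13763849 202.67594855 309.66012836]
contact_force [-0.21479298  0.67735305 -0.06343335]
```

View pics/c3.png

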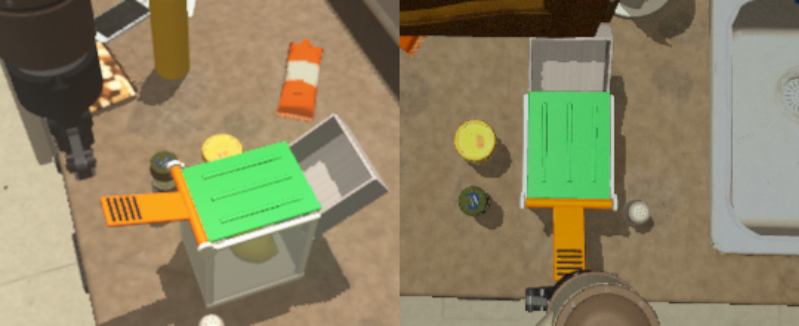

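The lid is shut, the lemon lies in the bin, the jars and mill have not moved, and the gripper is clear.

```bash
python3 -c "
from bench import arm
print(arm.job_done())"
```

```text
the job is handed in; nothing more can be done
None
```

I handed in the job at about 8 s of the 38 s limit; the last pictures show the lid shut, the lemon in the bin and the jars and mill in place, but the hand-in returned no verdict.

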